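# Tip the short case out of the packed rack and set out the tray

### The job

Set out the tray for the next job: the spray can has fallen over in it, so stand the can upright on its base in the tray, and stand the shortest case from the rack upright in the tray beside it. The cases are packed too tightly to grip, so first tip the short one outward by its top until it leans on the rack's sloping front, and only then lift it out. Leave the other cases standing in the rack, and the magnet and the pipe coupling where they are.

Things in the scene. Friction and masses are not known exactly. Their poses are not given: they have to be found in the camera images.
- short_centre (a point): shortest of the five grey hard plastic cases: 70 deep x 46 wide x 158 mm tall (others 174 or 180), about 0.5 kg. Point at its centre, 79 above its underside. Axes: z up the case, -x its front, y across its width. Loose: about 1.5 N at its top tips it about its lower front edge; balances at 0.42 rad tilt, beyond that falls to rest on the sloping front panel at 0.59 to 0.75 rad.
- case_a_centre (a point): standing hard plastic case, 70 deep (rack x) x 46 wide (rack y) x 180 mm tall, about 0.6 kg, grey; bystander in the rack. Point at its centre, half-way up.
- case_b_centre (a point): standing hard plastic case, 70 deep (rack x) x 46 wide (rack y) x 174 mm tall, about 0.6 kg, grey; bystander in the rack. Point at its centre, half-way up.
- case_c_centre (a point): standing hard plastic case, 70 deep (rack x) x 46 wide (rack y) x 180 mm tall, about 0.6 kg, grey; bystander in the rack. Point at its centre, half-way up.
- case_d_centre (a point): standing hard plastic case, 70 deep (rack x) x 46 wide (rack y) x 174 mm tall, about 0.6 kg, grey; bystander in the rack. Point at its centre, half-way up.
- rack: fixed grey sheet-steel rack; five cases stand side by side at y = -100, -50, 0, 50, 100 mm, 4 mm apart, fronts at x = 3, backs at x = 73 mm, on its floor 6 above the table. Origin: at table height, mid-length, below the line where floor meets sloping front panel. -x points out of the open front, y along the row, z up. End plates at y = +-128, 100 high from x = 0 to 82, 35 high out to x = -46.
- rack_panel (a point): middle of the top edge of the rack's front panel (same axes as the rack): the panel rises from the floor at rack x = 0 and leans outward 0.59 rad from vertical, 72 mm long.
- rack_back (a point): middle of the top edge of the rack's low rear rail, 60 mm above the table, 80 mm behind the rack's origin; above the rail the backs of the cases are open to the air.
- tray: fixed shallow aluminium tray, outside 210 (x) x 310 (y) mm, walls 4 mm thick and 15 mm high, floor 4 mm above the table. Origin: centre of its underside, at table height.
- can_centre (a point): aluminium spray can lying on the tray floor, 155 mm long, 56 diameter for 118 mm from its base, then a shoulder and a white cap of 36 diameter; 0.22 kg. Point on its axis, half-way along (77.5 from either end), 28 above what it lies on. Its x axis points from base to cap (up when it stands); at the start the cap points roughly away from the robot. Rolls if pushed.
- magnet_centre (a point): red L-shaped welding magnet, 56 x 58 x 18 mm high, lying flat on the tray near its +y end; bystander. Point within its L, 9 mm up.
- coupling_centre (a point): steel pipe coupling, a short tube 48 mm outside diameter, 40 mm high, standing on the table between rack and tray, bystander. Point at its centre, 20 mm up.
Mind the look-alikes: they are no part of the job. Leave any brown, green or red look-alike of the part that bears case_a_centre alone.

How it is judged:
By the outcome, as a careful person would: the job done as asked, in the order asked, and still so for the second after the job is handed in, with the robot touching nothing.
It also fails if it takes over 72 s, if anything falls off the work surface, if the arm or the gripper's body presses on something with over 40 N, if the wrist force passes 120 N, or if a joint passes its speed limit or range.

### The arm

A 6-joint arm with a two-finger parallel gripper is mounted at the origin on the work surface. World frame = base frame: x ahead of the robot, y to its left, z up, the work surface at z = 0. Lengths are in mm, angles in rad, forces in N, time in s.
With the tool pointing down it reaches from about 275 to 825 mm from the base axis. Payload 4.9 kg.
Tool frame: the origin (TCP) lies midway between the tips of the shut fingers; the grasp point (between the pads) lies 19 mm behind it (r.tcp_to_grasp is the distance from the TCP to the grasp point, in mm); z points along the fingers, y is the line along which they close (so a half turn about z gives the same grasp; the last joint's range is limited). The gripper opens to 85 mm and grips with 20 to 120 N. Pads are 22 mm wide; open, the fingers measure 114 mm over their backs; the gripper's body (76 mm by 85 mm) begins 54 mm behind the grasp point. The pads swing forward as they close: fully open they stand 13 mm farther back than shut.
Start: joints at [-1.419, 0.326, -0.193, 1.052, 0, 1.437], TCP at [155.07, -527.704, 231.281] pointing down, gripper open.
Joint ranges: [-2.65, 2.65], [-0.97, 1.79], [-1.3, 1.35], [-1.93, 2.1], [-1.47, 1.37], [-3.14, 3.14]. Speed limits (rad/s): [2.57, 2.57, 3.14, 3.14, 3.14, 3.14].

### API

Orientations are given as a rotation vector (axis times angle).
In Python, from station import r gives the robot as it stands. The module is installed in compiled form; this text tells all that it offers.
- The arm moves only by the tool servo_tool, never from a script. Its argument "targets" is a list of rows, each an object of numbers: "dx", "dy", "dz": the shift along the tool's x, y, z scaled (see below); "ax", "ay", "az": the turn, a rotation vector about the tool's x, y, z scaled (see below). In form: [{"dx": .., "dy": .., "dz": .., "ax": .., "ay": .., "az": ..}, ...]. A call has exactly 10 rows; each row is the pose to reach, as a shift and turn from the pose commanded when the call began, along the tool's axes at that moment; what a row does not reach only later rows make up. The controller multiplies each number of a shift by 500 mm and each number of a turn by 2 rad. A row lasts 1/10 s, in which the tool goes at most 50 mm and 8.59 degrees, less where a joint would pass 70% of its speed; a pose out of reach is approached as far as the arm can. A call with a number of a shift or a turn outside -1 to 1 is refused whole. A call with a gripper value outside its range is refused whole. "gripper" is the opening in per cent of the stroke, from 0 (shut) to 100 (fully open), set as the call begins (left out, the last holds). The fingers move at their own pace and stop on an object; "grip_force" is the grip in N (left out, the last holds). Time passes only in rows, so rows that repeat a pose let the fingers close, or fill a call up. It gives the time, the measured TCP pose, the force, the opening and the grip force at its end, in the units of the state.
- r.read_state(): the state, without advancing time (a new reading comes with each control period).
- r.read_camera(name): name is "side" or "top" or "wrist"; returns the picture (400x640x3 uint8, red, green, blue); there is no depth.
- r.get_calibration(name): a dict with "fov_y" (degrees; the focal length in pixels is half the picture's height over the tangent of half this angle, whatever the lens; pixels are square), "cx", "cy" (the principal point, pixels), "dist_coeffs" ([k1, k2, p1, p2, k3] as OpenCV has them; the pictures are not rectified), "position" and "rotation" of the camera in the world; the wrist camera has in their place "mount" (4x4, takes a point from camera to tool coordinates, whose origin is the TCP and whose axes are the flange's). Camera axes: x right, y up, looking along -z (the intrinsics and any distortion apply to the point x, -y, -z); pixel columns grow to the right and rows downward; lengths in mm; the calibration is good to about 2 mm. A picture is of the moment at which its call begins: read the wrist's pose just before it. get_calibration takes no time and is no camera call.
- r.finish_job(): hands the job in; it is judged then, once.
The state is a dict: "time": time; "q": joint angles; "joint_velocities": joint speeds; "tau": joint torques, N m; "tcp_pos": TCP position; "eef_rot": TCP orientation; "wrist_force": force on the tool from outside, world axes, zero at the start; "moment": the same for the moment, N m; "gripper_width": opening from 0.0 (shut) to 1.0 (fully open); "gripper_force": force on a finger pad.
Only numpy, scipy, OpenCV 4.12 (cv2) and the standard library are available. Lean on these libraries where they do the work, as an engineer would, in place of code of your own. Each camera call takes 0.05 s, during which the arm holds its last target. There are 200 camera calls.

## Working session

There is one attempt and no reset: what is moved stays moved. The work goes in short steps, Python scripts to look and compute and a tool call to move; the robot and the scene stay as the last step left them, time stands still between calls to the robot, and variables do not carry over. Pictures are saved under pics/ and viewed, at most 10 in all, crops included, and the job is handed in when it is done.

Besides the shell and the picture viewer there is one more tool, called after "Request:" in YAML: its name, and indented under it one key for each argument. servo_tool: Moves the arm, as the interface text tells. Shifts and turns lie within -1 to 1; 1 stands for 500 mm of shift or 2 rad of turn. Its arguments: {"type":"object","properties":{"targets":{"type":"array"},"gripper":{"type":"number"},"grip_force":{"type":"number"}},"required":["targets"]}

```bash
mkdir -p pics
cat > h.py <<'E'
import numpy as np, cv2, sys
from scipy.spatial.transform import Rotation as R
from station import r
def K(c):
    f=200/np.tan(np.radians(c["fov_y"])/2)
    return np.array([[f,0,c["cx"]],[0,f,c["cy"]],[0,0,1.]]),np.array(c["dist_coeffs"],float)
def pose(name,st=None):
    c=r.get_calibration(name)
    if "mount" in c:
        st=st or r.read_state()
        T=np.eye(4);T[:3,:3]=R.from_rotvec(st["eef_rot"]).as_matrix();T[:3,3]=st["tcp_pos"]
        M=T@np.array(c["mount"]);return c,M[:3,3],M[:3,:3]
    rot=np.array(c["rotation"],float)
    return c,np.array(c["position"],float),(rot if rot.shape==(3,3) else R.from_rotvec(rot).as_matrix())
def rays(name,px,st=None):
    c,p,Rm=pose(name,st);k,d=K(c)
    u=cv2.undistortPoints(np.array(px,float).reshape(-1,1,2),k,d).reshape(-1,2)
    v=np.c_[u[:,0],-u[:,1],-np.ones(len(u))]@Rm.T
    return p,v
def onz(name,px,z,st=None):
    p,v=rays(name,px,st);return p+v*((z-p[2])/v[:,2])[:,None]
def proj(name,P,st=None):
    c,p,Rm=pose(name,st);k,d=K(c)
    q=(np.array(P,float).reshape(-1,3)-p)@Rm*[1,-1,-1]
    return cv2.projectPoints(q,np.zeros(3),np.zeros(3),k,d)[0].reshape(-1,2)
def save(name,fn,im): cv2.imwrite("pics/"+fn,im[:,:,::-1])
# relative move: world target pos, R -> row numbers
def rel(pos,Rt,st=None):
    st=st or r.read_state();R0=R.from_rotvec(st["eef_rot"])
    return np.r_[R0.inv().apply(np.array(pos)-st["tcp_pos"])/500,(R0.inv()*Rt).as_rotvec()/2].round(4)
E
python3 - <<'E'
from h import *
for n in ("side","top"):
    im=r.read_camera(n);save(n,n+"0.png",im);c=r.get_calibration(n);print(n,c)
print({k:v for k,v in r.get_calibration("wrist").items()},r.read_state())
E
```

```text
side {'fov_y': 56.25901913998306, 'cx': 320.5866544315845, 'cy': 193.72866848339402, 'dist_coeffs': array([0.02387141, 0.        , 0.        , 0.        , 0.        ]), 'position': array([ 254.33087114, -637.21908321,  623.34919864]), 'rotation': array([ 0.95180225, -0.17821126, -0.37131809])}
top {'fov_y': 49.97549098394177, 'cx': 312.5697184035204, 'cy': 199.71272628819875, 'dist_coeffs': array([-0.06875223,  0.        ,  0.        ,  0.        ,  0.        ]), 'position': array([ 357.77937888,   44.9112331 , 1144.51571977]), 'rotation': array([ 0.1376929 , -0.1612243 , -1.55606497])}
{'fov_y': 58.92567711032667, 'cx': 316.9301068723601, 'cy': 196.67130640904327, 'dist_coeffs': array([-0.04350189,  0.        ,  0.        ,  0.        ,  0.        ]), 'mount': array([[-6.56201321e-04,  9.53721320e-01,  3.00691224e-01,
         7.68558289e+01],
       [ 9.99999623e-01,  4.54941062e-04,  7.39343440e-04,
        -5.59587652e-01],
       [ 5.68330817e-04,  3.00691596e-01, -9.53721260e-01,
        -1.42524880e+02],
       [ 0.00000000e+00,  0.00000000e+00,  0.00000000e+00,
         1.00000000e+00]])} {'time': 0.1, 'q': array([-1.41926769e+00,  3.26862748e-01, -1.93456109e-01,  1.05200037e+00,
        4.37928673e-05,  1.43658990e+00]), 'joint_velocities': array([-0.00011446, -0.00321668,  0.00362527, -0.00298585, -0.00090966,
        0.00097771]), 'tau': array([-7.02785255e-04, -4.44241941e+01,  2.63036424e+01,  8.00561247e-03,
       -2.10974986e-04, -1.09827803e-05]), 'tcp_pos': array([ 154.96833647, -527.19202776,  230.59449883]), 'eef_rot': array([-3.10807773e+00, -4.47089343e-01, -4.80452500e-05]), 'wrist_force': array([-0.50872712, -0.23340098, -1.0144958 ]), 'moment': array([-0.01816735,  0.03183612,  0.02304191]), 'gripper_force': 0.0, 'gripper_width': 0.9994443858002393}
```

View pics/top0.png

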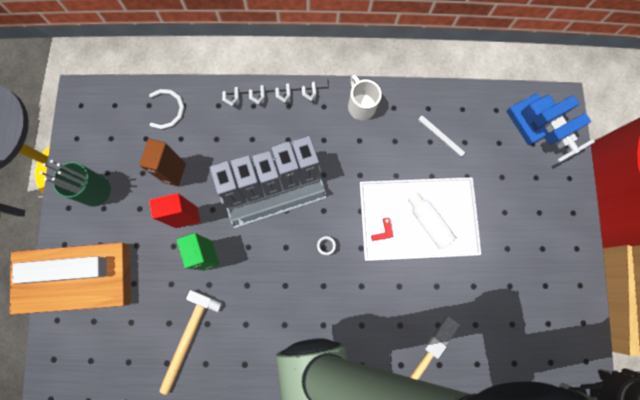

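View pics/side0.png

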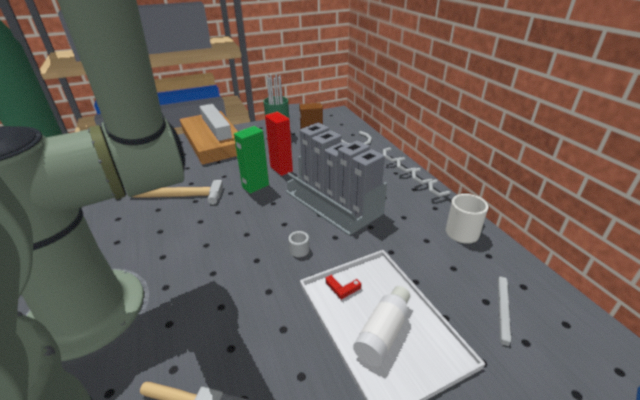

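Candidates: five grey cases in the rack, with tops at top-view (223,177), (244,170), (264,163), (285,157), (305,150). Look-alikes, not part of the job: brown (160,160), red (173,210), green (197,250). The can is at (432,220), the magnet at (382,232) and the coupling at (326,245). Next is a close crop to pick the shortest case.

Run:
```python
import cv2,numpy as np
t=cv2.imread("pics/top0.png")[125:230,200:340];s=cv2.imread("pics/side0.png")[110:240,280:395]
a=cv2.resize(t,None,fx=3.2,fy=3.2,interpolation=cv2.INTER_CUBIC);b=cv2.resize(s,None,fx=3,fy=3,interpolation=cv2.INTER_CUBIC)
o=np.zeros((400,800,3),np.uint8);o[:a.shape[0],:a.shape[1]]=a;o[:b.shape[0],450:450+b.shape[1]]=b
cv2.imwrite("pics/crop1.png",o)
```

```text
(no output)
```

View pics/crop1.png

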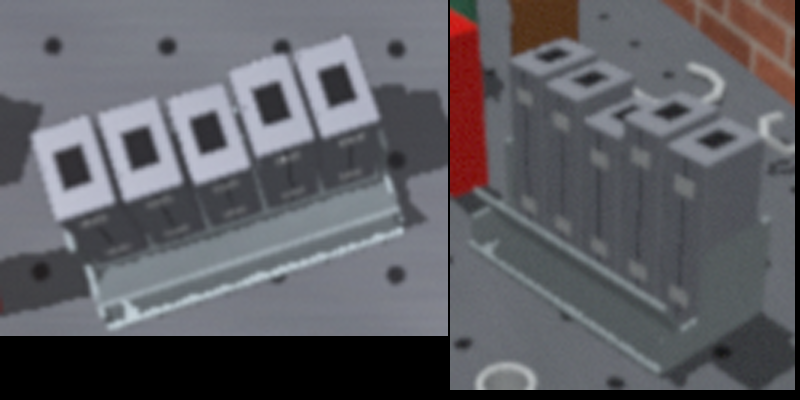

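The short case is the middle one: its top is lower in the side crop at (625,115). That puts it at top-view px (264,163), rack y = 0. Now I'll measure.

Run:
```python
from h import *
t=cv2.imread("pics/top0.png")[:,:,::-1];g=t.min(2)
m=np.zeros_like(g);m[130:205,205:325]=(g[130:205,205:325]>150)*255
n,l,s,c=cv2.connectedComponentsWithStats(m)
for i in range(1,n):
    if s[i,4]>60: 
        cs,_=cv2.findContours((l==i).astype(np.uint8),cv2.RETR_EXTERNAL,cv2.CHAIN_APPROX_NONE)
        rc=cv2.minAreaRect(cs[0]);P=onz("top",cv2.boxPoints(rc),183);print("case",s[i,4],rc,P[:,:2].round().tolist())
# tray
m=np.zeros_like(g);m[165:275,345:495]=(g[165:275,345:495]>150)*255
cs,_=cv2.findContours(m,cv2.RETR_EXTERNAL,cv2.CHAIN_APPROX_NONE);k=max(cs,key=cv2.contourArea);rc=cv2.minAreaRect(k)
print("tray",rc,onz("top",cv2.boxPoints(rc),15)[:,:2].round(1).tolist())
print("panel ends top", onz("top",[(234.4,226.6),(325.6,197.5)],66).round())
print("side panel ends", onz("side",[(280+25/3,110+245/3),(280+210/3,110+370/3)],66).round())
h=t.astype(int);rm=((h[:,:,0]-h[:,:,1:].max(2))>60).astype(np.uint8);rm[:,:350]=0;rm[:,500:]=0;rm[:170]=0;rm[280:]=0
y,x=np.nonzero(rm);print("magnet",onz("top",[(x.mean(),y.mean())],20),onz("top",[(x.max(),y.mean())],20));print("coupling",onz("top",[(326,244)],40))
o=cv2.resize(t[170:270,355:485],None,fx=6,fy=6,interpolation=cv2.INTER_CUBIC);o=cv2.convertScaleAbs(o,alpha=2.5,beta=-380);save("",'can0.png',o)
```

```text
case 371 ((304.4764099121094, 151.18214416503906), (28.006383895874023, 18.191829681396484), 70.82099914550781) [[683.0, 82.0], [698.0, 42.0], [634.0, 20.0], [619.0, 60.0]]
case 376 ((284.0000305175781, 157.00003051757812), (27.828041076660156, 18.34120750427246), 71.56504821777344) [[669.0, 130.0], [683.0, 89.0], [619.0, 68.0], [605.0, 108.0]]
case 359 ((264.3500061035156, 166.04998779296875), (27.51181411743164, 17.708751678466797), 71.56504821777344) [[646.0, 174.0], [660.0, 135.0], [597.0, 113.0], [584.0, 152.0]]
case 384 ((243.1687469482422, 170.86776733398438), (28.155780792236328, 18.469390869140625), 72.47443389892578) [[635.0, 224.0], [649.0, 183.0], [585.0, 161.0], [571.0, 201.0]]
case 398 ((221.81317138671875, 176.9021453857422), (28.455434799194336, 19.029945373535156), 72.6459732055664) [[620.0, 273.0], [634.0, 232.0], [570.0, 209.0], [556.0, 250.0]]
tray ((419.9565734863281, 218.07235717773438), (80.55216979980469, 119.05677032470703), 87.31622314453125) [[629.9, -95.6], [650.1, -425.6], [429.4, -421.8], [413.5, -103.0]]
panel ends top [[495. 227.  66.]
 [572.  -4.  66.]]
side panel ends [[482. 147.  66.]
 [556. -67.  66.]]
magnet [[ 492.36021102 -160.65217869   20.        ]] [[ 492.53405098 -182.06478759   20.        ]]
coupling [[455.28139299  -6.34882578  40.        ]]
```

View pics/can0.png

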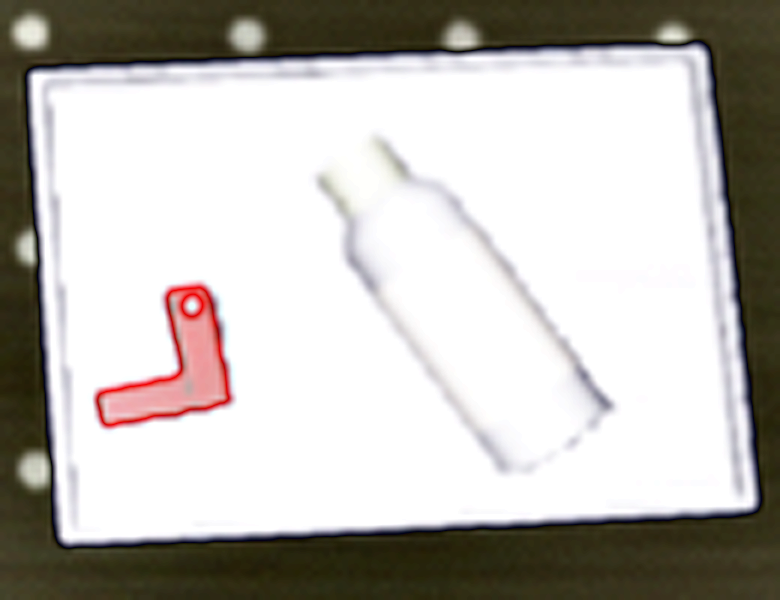

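The can lies diagonally in the tray, with its cap at crop (365,175) and base at (555,435). The magnet is clear to the left. I'll check the two views against each other.

Run:
```python
from h import *
px=np.array([(28,68),(705,42),(758,512),(62,548)])/6+[355,170]-0.4
P=onz("top",px,15);print("tray",P.round(1).tolist(),[np.linalg.norm(P[i]-P[i-1]).round() for i in range(4)],P.mean(0).round(1))
# tray corners side view: far-left(301,282), far-right(382,253), right(484,364)
print("tray side",onz("side",[(301,282),(382,253),(484,364)],15).round(1).tolist())
print("coupling",onz("top",[(326,244)],40).round(1),onz("side",[(299,237)],40).round(1))
px=np.array([(347,238),(455,205),(505,470),(610,405),(320,180),(378,137)])/6+[355,170]-0.4
print("can l/r shoulder, base l/r, cap l/r",onz("top",px,32).round(1).tolist())
# side tops of cases: front/back corners
s=np.array([(720,118),(760,138),(672,150)])
print("side case1",onz("side",[(280+(672-450)/3,110+150/3),(280+310/3,110+138/3),(280+(512-450)/3,110+58/3)],183).round(1).tolist())
```

```text
tray [[629.1, -97.4, 15.0], [645.5, -409.9, 15.0], [431.0, -420.9, 15.0], [414.0, -109.7, 15.0]] [np.float64(215.0), np.float64(313.0), np.float64(215.0), np.float64(312.0)] [ 529.9 -259.5   15. ]
tray side [[418.9, -114.4, 15.0], [621.0, -106.6, 15.0], [642.5, -408.0, 15.0]]
coupling [[455.3  -6.3  40. ]] [[455.4  -4.9  40. ]]
can l/r shoulder, base l/r, cap l/r [[549.7, -235.7, 32.0], [565.0, -284.8, 32.0], [447.8, -301.9, 32.0], [476.5, -350.1, 32.0], [575.6, -224.6, 32.0], [595.4, -251.4, 32.0]]
side case1 [[618.4, 44.6, 183.0], [691.0, 33.2, 183.0], [561.6, 254.4, 183.0]]
```

Both views agree: tray centre is (530,-260) and the coupling is at (455,-6). The short case centre is (627,146), with rack yaw 0.32. The can centre is about (524,-282), with its axis at 0.615 rad.

Plan for the can: grip it with the tool tilted 0.3 rad, camera on the robot side, so it ends almost horizontal.

```bash
cat >> h.py <<'E'
def tool(az,tilt=0.):
    """camera on robot side: tool x toward -dir(az); tilt>0 leans tool z toward -dir(az), tilt=-pi/2 -> tool z along dir(az)"""
    d=np.array([np.cos(az),np.sin(az),0]);k=np.array([0,0,1.])
    z=-np.sin(tilt)*d-np.cos(tilt)*k;x=-np.cos(tilt)*d+np.sin(tilt)*k
    return R.from_matrix(np.c_[x,np.cross(z,x),z])
def grasp(p,Rt): return np.array(p,float)+19*Rt.as_matrix()[:,2]
E
python3 - <<'E'
from h import *
st=r.read_state();R0=R.from_rotvec(st["eef_rot"])
Rt=tool(.615,.3);p=grasp((535.5,-273.6,160),Rt);print(p,rel(p,Rt))
Rm=R0*R.from_rotvec([0,0,-1.7]);print(rel((420,-350,210),Rm),"then", ((Rm.inv()*Rt).as_rotvec()/2).round(3))
E
```

```text
[ 530.9139119  -276.83955513  141.84860671] [ 0.8625 -0.2682  0.1781 -0.2107  0.036   1.3918]
[ 0.6084 -0.1905  0.0416  0.      0.     -0.85  ] then [ 0.133  0.108 -0.878]
```

Request:
servo_tool:
  targets:
    - {"dx":0.08,"dy":-0.03,"dz":0,"ax":0,"ay":0,"az":-0.075}
    - {"dx":0.16,"dy":-0.06,"dz":0,"ax":0,"ay":0,"az":-0.15}
    - {"dx":0.24,"dy":-0.09,"dz":0.01,"ax":0,"ay":0,"az":-0.225}
    - {"dx":0.32,"dy":-0.12,"dz":0.01,"ax":0,"ay":0,"az":-0.3}
    - {"dx":0.4,"dy":-0.14,"dz":0.02,"ax":0,"ay":0,"az":-0.375}
    - {"dx":0.48,"dy":-0.16,"dz":0.02,"ax":0,"ay":0,"az":-0.45}
    - {"dx":0.54,"dy":-0.18,"dz":0.03,"ax":0,"ay":0,"az":-0.525}
    - {"dx":0.6,"dy":-0.19,"dz":0.03,"ax":0,"ay":0,"az":-0.6}
    - {"dx":0.6,"dy":-0.19,"dz":0.04,"ax":0,"ay":0,"az":-0.675}
    - {"dx":0.6,"dy":-0.19,"dz":0.04,"ax":0,"ay":0,"az":-0.75}
  gripper: 100
  grip_force: 35

```text
time: 1.1
tcp_pos: [416.6, -350.7, 210.2]
eef_rot: [-1.959, -2.454, -0.0]
wrist_force: [-0.2, -0.6, 0.4]
gripper_width: 1.001
gripper_force: 0.0
```

Run:
```python
from h import *
Rt=tool(.615,.3);p=grasp((535.5,-273.6,130),Rt);print(rel(p,Rt),r.read_state()["q"].round(2))
```

```text
[ 0.093   0.2559  0.1965  0.1475  0.0973 -0.9726] [-0.84  0.33 -0.24  1.   -0.    0.51]
```

Request:
servo_tool:
  targets:
    - {"dx":0.01,"dy":0.03,"dz":0.02,"ax":0.011,"ay":0.007,"az":-0.07}
    - {"dx":0.02,"dy":0.06,"dz":0.04,"ax":0.022,"ay":0.014,"az":-0.14}
    - {"dx":0.03,"dy":0.09,"dz":0.06,"ax":0.033,"ay":0.021,"az":-0.21}
    - {"dx":0.04,"dy":0.12,"dz":0.08,"ax":0.043,"ay":0.028,"az":-0.28}
    - {"dx":0.05,"dy":0.15,"dz":0.1,"ax":0.053,"ay":0.035,"az":-0.35}
    - {"dx":0.06,"dy":0.18,"dz":0.12,"ax":0.064,"ay":0.042,"az":-0.42}
    - {"dx":0.07,"dy":0.21,"dz":0.14,"ax":0.075,"ay":0.049,"az":-0.49}
    - {"dx":0.08,"dy":0.23,"dz":0.15,"ax":0.086,"ay":0.056,"az":-0.56}
    - {"dx":0.09,"dy":0.25,"dz":0.16,"ax":0.097,"ay":0.063,"az":-0.63}
    - {"dx":0.093,"dy":0.256,"dz":0.16,"ax":0.107,"ay":0.07,"az":-0.7}

```text
time: 2.1
tcp_pos: [531.4, -278.0, 129.7]
eef_rot: [0.085, -2.912, 0.104]
wrist_force: [1.1, -0.2, 0.2]
gripper_width: 0.996
gripper_force: 0.0
```

Run:
```python
from h import *
st=r.read_state()
Rt=tool(.615,.3);p=grasp((535.5,-273.6,130),Rt);print(rel(p,Rt),st["q"].round(2))
im=r.read_camera("wrist");save("","w1.png",im)
```

```text
[-0.0072  0.0047  0.0347  0.0416  0.026  -0.2732] [-0.52  0.63  0.    1.1  -0.18 -0.56]
```

View pics/w1.png

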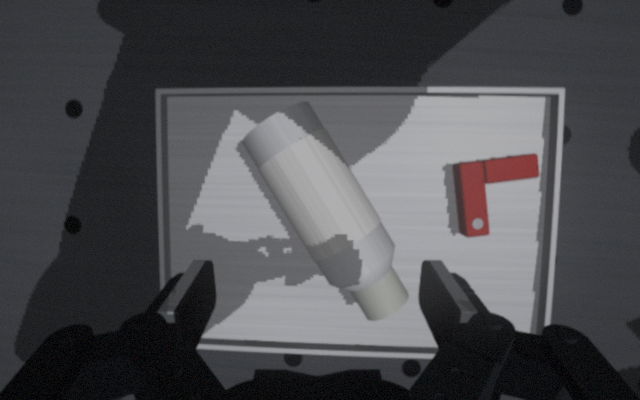

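The wrist view confirms the can: base near (273,122), shoulder near (361,262), cap end near (392,308), with the fingers still above it. I'll check the axis against this view.

Run:
```python
from h import *
P=onz("wrist",[(240,145),(306,103),(330,284),(393,245),(370,320),(408,296)],32);print(P.round(1).tolist())
b,s,c=P[:2].mean(0),P[2:4].mean(0),P[4:].mean(0);v=c-b;print(b,s,c,np.arctan2(v[1],v[0]),np.linalg.norm(v))
```

```text
[[475.8, -342.8, 32.0], [443.1, -296.9, 32.0], [572.6, -270.5, 32.0], [539.8, -227.4, 32.0], [597.2, -239.1, 32.0], [576.6, -213.1, 32.0]]
[ 459.45264255 -319.8834022    32.        ] [ 556.18714818 -248.91358608   32.        ] [ 586.90423754 -226.09739053   32.        ] 0.6343872779620529 158.23945479070355
```

The wrist and top estimates differ by about 7 mm sideways. The average is well within the 14 mm clearance, and closing the fingers centres the can.

Run:
```python
from h import *
Rt=tool(.625,.3)
for z in (110,31): print(rel(grasp((535.3,-268.5,z),Rt),Rt))
```

```text
[-0.0157  0.0161  0.0735  0.0427  0.0259 -0.2757]
[-0.0514  0.0261  0.2271  0.0427  0.0259 -0.2757]
```

Request:
servo_tool:
  targets:
    - {"dx":-0.005,"dy":0.005,"dz":0.02,"ax":0.011,"ay":0.006,"az":-0.07}
    - {"dx":-0.01,"dy":0.01,"dz":0.04,"ax":0.022,"ay":0.013,"az":-0.14}
    - {"dx":-0.014,"dy":0.014,"dz":0.06,"ax":0.033,"ay":0.02,"az":-0.21}
    - {"dx":-0.016,"dy":0.016,"dz":0.073,"ax":0.043,"ay":0.026,"az":-0.276}
    - {"dx":-0.016,"dy":0.016,"dz":0.073,"ax":0.043,"ay":0.026,"az":-0.276}
    - {"dx":-0.024,"dy":0.018,"dz":0.11,"ax":0.043,"ay":0.026,"az":-0.276}
    - {"dx":-0.033,"dy":0.021,"dz":0.15,"ax":0.043,"ay":0.026,"az":-0.276}
    - {"dx":-0.042,"dy":0.024,"dz":0.19,"ax":0.043,"ay":0.026,"az":-0.276}
    - {"dx":-0.051,"dy":0.026,"dz":0.227,"ax":0.043,"ay":0.026,"az":-0.276}
    - {"dx":-0.051,"dy":0.026,"dz":0.227,"ax":0.043,"ay":0.026,"az":-0.276}

```text
time: 3.15
tcp_pos: [528.5, -273.5, 12.3]
eef_rot: [0.856, -2.721, 0.132]
wrist_force: [-0.6, 0.4, 0.2]
gripper_width: 0.999
gripper_force: 0.0
```

Request:
servo_tool:
  targets:
    - {"dx":0}
    - {"dx":0}
    - {"dx":0}
    - {"dx":0}
    - {"dx":0}
    - {"dx":0}
    - {"dx":0}
    - {"dx":0}
    - {"dx":0}
    - {"dx":0}
  gripper: 0

```text
validation failed for argument at $.ta...
```

Request:
servo_tool:
  targets:
    - {"dx":0,"dy":0,"dz":0,"ax":0,"ay":0,"az":0}
    - {"dx":0,"dy":0,"dz":0,"ax":0,"ay":0,"az":0}
    - {"dx":0,"dy":0,"dz":0,"ax":0,"ay":0,"az":0}
    - {"dx":0,"dy":0,"dz":0,"ax":0,"ay":0,"az":0}
    - {"dx":0,"dy":0,"dz":0,"ax":0,"ay":0,"az":0}
    - {"dx":0,"dy":0,"dz":0,"ax":0,"ay":0,"az":0}
    - {"dx":0,"dy":0,"dz":0,"ax":0,"ay":0,"az":0}
    - {"dx":0,"dy":0,"dz":0,"ax":0,"ay":0,"az":0}
    - {"dx":0,"dy":0,"dz":0,"ax":0,"ay":0,"az":0}
    - {"dx":0,"dy":0,"dz":0,"ax":0,"ay":0,"az":0}
  gripper: 0

```text
time: 4.15
tcp_pos: [531.1, -274.3, 15.9]
eef_rot: [0.862, -2.722, 0.139]
wrist_force: [-0.7, 1.9, 6.6]
gripper_width: 0.643
gripper_force: 37.1
```

Run:
```python
from h import *
st=r.read_state();R0=R.from_rotvec(st["eef_rot"]);print(R0.as_matrix()[:,2].round(3),st["q"].round(2))
print("lift",(R0.inv().apply([0,0,160])/500).round(3))
# after lift, final upright pose: az, tilt=.3-pi/2
for az in (-.4,):
    Rt=tool(az,.3-np.pi/2); print(((R0.inv()*Rt).as_rotvec()/2).round(3))
    print("pos",grasp((500,-345,120),Rt).round(1), rel(grasp((500,-345,120),Rt),Rt))
```

```text
[-0.237 -0.175 -0.956] [-0.47  0.74 -0.14  0.84 -0.27 -1.06]
lift [ 0.094 -0.002 -0.306]
[ 0.258 -0.709  0.495]
pos [ 516.7 -352.1  114.4] [ 0.1659 -0.1118 -0.1543  0.2579 -0.7091  0.4952]
```

Request:
servo_tool:
  targets:
    - {"dx":0.02,"dy":0,"dz":-0.06,"ax":0,"ay":0,"az":0}
    - {"dx":0.04,"dy":0,"dz":-0.13,"ax":0,"ay":0,"az":0}
    - {"dx":0.06,"dy":0,"dz":-0.2,"ax":0.02,"ay":-0.055,"az":0.04}
    - {"dx":0.08,"dy":0,"dz":-0.26,"ax":0.04,"ay":-0.11,"az":0.08}
    - {"dx":0.095,"dy":0,"dz":-0.3,"ax":0.06,"ay":-0.165,"az":0.115}
    - {"dx":0.095,"dy":0,"dz":-0.3,"ax":0.08,"ay":-0.22,"az":0.154}
    - {"dx":0.095,"dy":0,"dz":-0.3,"ax":0.1,"ay":-0.275,"az":0.192}
    - {"dx":0.095,"dy":0,"dz":-0.3,"ax":0.12,"ay":-0.33,"az":0.23}
    - {"dx":0.095,"dy":0,"dz":-0.3,"ax":0.14,"ay":-0.385,"az":0.269}
    - {"dx":0.095,"dy":0,"dz":-0.3,"ax":0.16,"ay":-0.44,"az":0.307}

```text
time: 5.15
tcp_pos: [528.4, -274.3, 172.9]
eef_rot: [-0.047, 2.444, -0.262]
wrist_force: [0.6, -1.8, -3.2]
gripper_width: 0.643
gripper_force: 38.5
```

Run:
```python
from h import *
Rt=tool(-.4,.3-np.pi/2)
for z in (150,): print(rel(grasp((500,-345,z),Rt),Rt),r.read_state()["q"].round(2))
```

```text
[ 0.0695 -0.1417  0.0557  0.097  -0.2676  0.1864] [-0.76  0.14 -0.93 -0.15  0.31 -0.69]
```

Request:
servo_tool:
  targets:
    - {"dx":0.014,"dy":-0.028,"dz":0.01,"ax":0.02,"ay":-0.054,"az":0.037}
    - {"dx":0.028,"dy":-0.056,"dz":0.02,"ax":0.039,"ay":-0.107,"az":0.074}
    - {"dx":0.042,"dy":-0.085,"dz":0.03,"ax":0.058,"ay":-0.16,"az":0.112}
    - {"dx":0.056,"dy":-0.113,"dz":0.04,"ax":0.078,"ay":-0.214,"az":0.149}
    - {"dx":0.07,"dy":-0.142,"dz":0.056,"ax":0.097,"ay":-0.268,"az":0.186}
    - {"dx":0.07,"dy":-0.142,"dz":0.056,"ax":0.097,"ay":-0.268,"az":0.186}
    - {"dx":0.07,"dy":-0.142,"dz":0.056,"ax":0.097,"ay":-0.268,"az":0.186}
    - {"dx":0.07,"dy":-0.142,"dz":0.056,"ax":0.097,"ay":-0.268,"az":0.186}
    - {"dx":0.07,"dy":-0.142,"dz":0.056,"ax":0.097,"ay":-0.268,"az":0.186}
    - {"dx":0.07,"dy":-0.142,"dz":0.056,"ax":0.097,"ay":-0.268,"az":0.186}

```text
time: 6.15
tcp_pos: [517.7, -352.6, 142.1]
eef_rot: [0.37, 1.85, -0.273]
wrist_force: [-0.7, 0.0, -1.9]
gripper_width: 0.644
gripper_force: 38.6
```

Run:
```python
from h import *
st=r.read_state();Rt=tool(-.4,.3-np.pi/2)
print(rel(grasp((500,-345,150),Rt),Rt),st["q"].round(2))
for z in (103,97,93): print(rel(grasp((500,-345,z),Rt),Rt))
im=r.read_camera("side");save("","s1.png",cv2.resize(im[200:400,250:530],None,fx=2.8,fy=2.8,interpolation=cv2.INTER_CUBIC))
```

```text
[-0.0037  0.0003 -0.0035  0.0017 -0.0032  0.0013] [-0.98  0.83 -1.29 -1.76  0.55 -0.2 ]
[ 0.0859  0.0004  0.0249  0.0017 -0.0032  0.0013]
[ 0.0973  0.0004  0.0285  0.0017 -0.0032  0.0013]
[ 0.105   0.0004  0.0309  0.0017 -0.0032  0.0013]
```

View pics/s1.png

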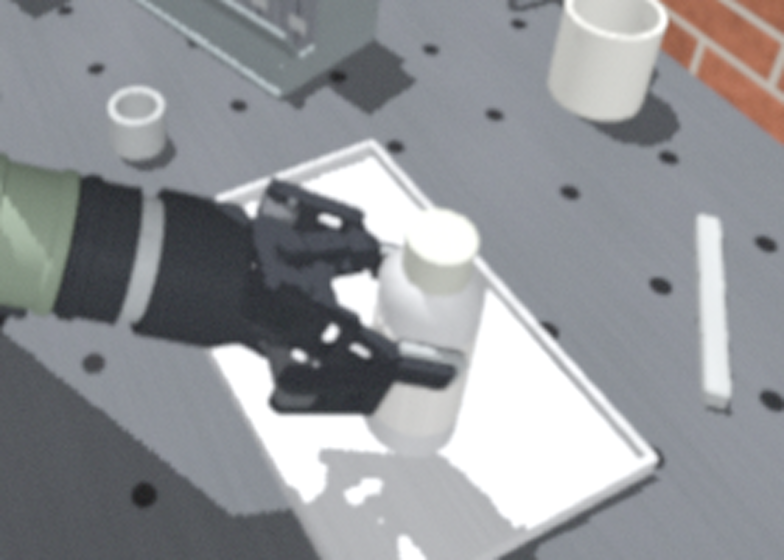

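The can is held upright above the tray, with its cap up at (440,245). Joints 3 and 4 are near their limits, so I'll stand it farther out.

Run:
```python
from h import *
Rt=tool(-.4,.3-np.pi/2)
for z in (150,120): print(rel(grasp((575,-335,z),Rt),Rt))
```

```text
[-0.0412  0.0767  0.1212  0.0017 -0.0025  0.0017]
[ 0.016   0.0768  0.1392  0.0017 -0.0025  0.0017]
```

Request:
servo_tool:
  targets:
    - {"dx":-0.01,"dy":0.02,"dz":0.03,"ax":0,"ay":0,"az":0}
    - {"dx":-0.02,"dy":0.04,"dz":0.06,"ax":0,"ay":0,"az":0}
    - {"dx":-0.03,"dy":0.06,"dz":0.09,"ax":0,"ay":-0.001,"az":0}
    - {"dx":-0.041,"dy":0.077,"dz":0.121,"ax":0.002,"ay":-0.0025,"az":0.002}
    - {"dx":-0.02,"dy":0.077,"dz":0.128,"ax":0.002,"ay":-0.0025,"az":0.002}
    - {"dx":0,"dy":0.077,"dz":0.134,"ax":0.002,"ay":-0.0025,"az":0.002}
    - {"dx":0.016,"dy":0.077,"dz":0.139,"ax":0.002,"ay":-0.0025,"az":0.002}
    - {"dx":0.016,"dy":0.077,"dz":0.139,"ax":0.002,"ay":-0.0025,"az":0.002}
    - {"dx":0.016,"dy":0.077,"dz":0.139,"ax":0.002,"ay":-0.0025,"az":0.002}
    - {"dx":0.016,"dy":0.077,"dz":0.139,"ax":0.002,"ay":-0.0025,"az":0.002}

```text
time: 7.2
tcp_pos: [591.5, -341.9, 115.0]
eef_rot: [0.374, 1.841, -0.276]
wrist_force: [-0.1, 0.9, -2.1]
gripper_width: 0.645
gripper_force: 38.6
```

Run:
```python
from h import *
Rt=tool(-.4,.3-np.pi/2);st=r.read_state();print(st["q"].round(2),st["wrist_force"])
for z in (120,105,99,95): print(rel(grasp((575,-335,z),Rt),Rt))
im=r.read_camera("side")
```

```text
[-0.8   0.89 -1.16 -1.72  0.38 -0.12] [-0.14754542  0.86782935 -2.06746104]
[ 0.001  -0.0001  0.0008 -0.0004  0.0005 -0.0003]
[ 0.0296 -0.0002  0.0097 -0.0004  0.0005 -0.0003]
[ 0.0411 -0.0002  0.0132 -0.0004  0.0005 -0.0003]
[ 0.0488 -0.0002  0.0156 -0.0004  0.0005 -0.0003]
```

Request:
servo_tool:
  targets:
    - {"dx":0.01,"dy":0,"dz":0.003,"ax":0,"ay":0,"az":0}
    - {"dx":0.02,"dy":0,"dz":0.006,"ax":0,"ay":0,"az":0}
    - {"dx":0.026,"dy":0,"dz":0.008,"ax":0,"ay":0,"az":0}
    - {"dx":0.03,"dy":0,"dz":0.009,"ax":0,"ay":0,"az":0}
    - {"dx":0.033,"dy":0,"dz":0.0105,"ax":0,"ay":0,"az":0}
    - {"dx":0.036,"dy":0,"dz":0.0115,"ax":0,"ay":0,"az":0}
    - {"dx":0.039,"dy":0,"dz":0.0125,"ax":0,"ay":0,"az":0}
    - {"dx":0.042,"dy":0,"dz":0.0135,"ax":0,"ay":0,"az":0}
    - {"dx":0.042,"dy":0,"dz":0.0135,"ax":0,"ay":0,"az":0}
    - {"dx":0.042,"dy":0,"dz":0.0135,"ax":0,"ay":0,"az":0}

```text
time: 8.25
tcp_pos: [591.7, -341.8, 92.3]
eef_rot: [0.374, 1.842, -0.275]
wrist_force: [-0.0, -0.5, -2.0]
gripper_width: 0.64
gripper_force: 38.6
```

Request:
servo_tool:
  targets:
    - {"dx":0.002,"dy":0,"dz":0.0006,"ax":0,"ay":0,"az":0}
    - {"dx":0.004,"dy":0,"dz":0.0012,"ax":0,"ay":0,"az":0}
    - {"dx":0.006,"dy":0,"dz":0.0018,"ax":0,"ay":0,"az":0}
    - {"dx":0.008,"dy":0,"dz":0.0024,"ax":0,"ay":0,"az":0}
    - {"dx":0.008,"dy":0,"dz":0.0024,"ax":0,"ay":0,"az":0}
    - {"dx":0.008,"dy":0,"dz":0.0024,"ax":0,"ay":0,"az":0}
    - {"dx":0.008,"dy":0,"dz":0.0024,"ax":0,"ay":0,"az":0}
    - {"dx":0.008,"dy":0,"dz":0.0024,"ax":0,"ay":0,"az":0}
    - {"dx":0.008,"dy":0,"dz":0.0024,"ax":0,"ay":0,"az":0}
    - {"dx":0.008,"dy":0,"dz":0.0024,"ax":0,"ay":0,"az":0}

```text
time: 9.25
tcp_pos: [592.4, -342.0, 90.1]
eef_rot: [0.372, 1.838, -0.277]
wrist_force: [-1.6, 2.2, 5.2]
gripper_width: 0.643
gripper_force: 38.8
```

Contact with the tray floor. Releasing, then backing out along the tool axis.

Request:
servo_tool:
  targets:
    - {"dx":0,"dy":0,"dz":0,"ax":0,"ay":0,"az":0}
    - {"dx":0,"dy":0,"dz":0,"ax":0,"ay":0,"az":0}
    - {"dx":0,"dy":0,"dz":0,"ax":0,"ay":0,"az":0}
    - {"dx":0,"dy":0,"dz":0,"ax":0,"ay":0,"az":0}
    - {"dx":0,"dy":0,"dz":0,"ax":0,"ay":0,"az":0}
    - {"dx":0,"dy":0,"dz":0,"ax":0,"ay":0,"az":0}
    - {"dx":0,"dy":0,"dz":-0.02,"ax":0,"ay":0,"az":0}
    - {"dx":0,"dy":0,"dz":-0.05,"ax":0,"ay":0,"az":0}
    - {"dx":0,"dy":0,"dz":-0.09,"ax":0,"ay":0,"az":0}
    - {"dx":0,"dy":0,"dz":-0.14,"ax":0,"ay":0,"az":0}
  gripper: 95

```text
time: 10.25
tcp_pos: [536.2, -320.6, 109.4]
eef_rot: [0.373, 1.851, -0.269]
wrist_force: [0.4, 23.8, -20.0]
gripper_width: 0.948
gripper_force: 0.0
```

Run:
```python
from h import *
st=r.read_state();print(st["q"].round(2),st["wrist_force"].round(1))
im=r.read_camera("side");im2=r.read_camera("top")
o=np.hstack([cv2.resize(im[180:390,300:500],None,fx=2,fy=2,interpolation=cv2.INTER_CUBIC),cv2.resize(im2[160:265,355:485],None,fx=3,fy=4,interpolation=cv2.INTER_CUBIC)]);save("","rel1.png",o)
R0=R.from_rotvec(st["eef_rot"]);print("lift",(R0.inv().apply([-60,40,150])/500).round(3))
```

```text
[-0.88  0.98 -1.3  -1.93  0.46 -0.16] [  0.4  23.8 -20. ]
lift [-0.243  0.028 -0.226]
```

View pics/rel1.png

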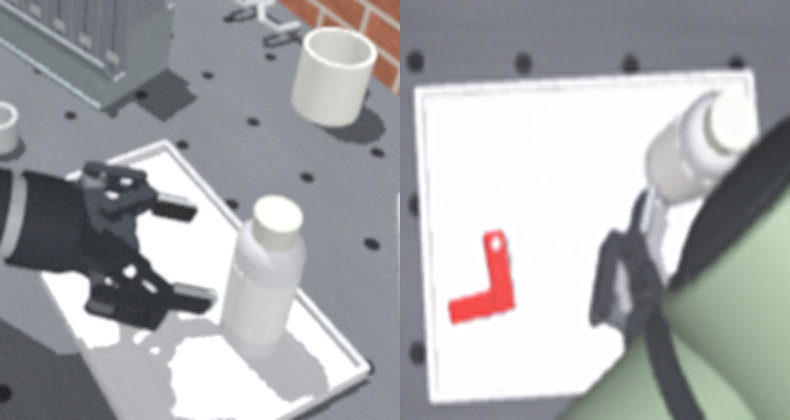

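The can stands upright, at side crop (265,270). The arm is at the edge of its joint range, so I'll unfold it by lifting and turning the tool down.

Request:
servo_tool:
  targets:
    - {"dx":-0.01,"dy":0,"dz":0,"ax":0,"ay":0.05,"az":0}
    - {"dx":-0.03,"dy":0,"dz":-0.005,"ax":0,"ay":0.11,"az":0}
    - {"dx":-0.06,"dy":0,"dz":-0.015,"ax":0,"ay":0.18,"az":0}
    - {"dx":-0.1,"dy":0,"dz":-0.03,"ax":0,"ay":0.25,"az":0}
    - {"dx":-0.14,"dy":0,"dz":-0.04,"ax":0,"ay":0.32,"az":0}
    - {"dx":-0.18,"dy":0,"dz":-0.05,"ax":0,"ay":0.39,"az":0}
    - {"dx":-0.23,"dy":0,"dz":-0.07,"ax":0,"ay":0.46,"az":0}
    - {"dx":-0.28,"dy":0,"dz":-0.09,"ax":0,"ay":0.53,"az":0}
    - {"dx":-0.33,"dy":0,"dz":-0.1,"ax":0,"ay":0.6,"az":0}
    - {"dx":-0.37,"dy":0,"dz":-0.11,"ax":0,"ay":0.63,"az":0}

```text
time: 11.35
tcp_pos: [545.0, -328.6, 250.4]
eef_rot: [0.515, 2.5, -0.15]
wrist_force: [1.5, -2.0, -1.4]
gripper_width: 0.947
gripper_force: 0.0
```

Run:
```python
from h import *
st=r.read_state();print(st["q"].round(2),st["wrist_force"].round(1))
Rt=tool(.3225,0)
u=np.array([np.cos(.3225),np.sin(.3225)]);o=np.array([591,134.])
for X,z in ((100,260),(100,150)):
    p=np.r_[o+X*u,z];print(p,rel(p,Rt))
```

```text
[-0.75  0.11 -0.62  0.28  0.2  -0.29] [ 1.5 -2.  -1.4]
[685.84460361 165.69386637 260.        ] [ 0.1005  1.0198 -0.0839 -0.1055  0.2858 -0.3534]
[685.84460361 165.69386637 150.        ] [ 0.224   1.0184  0.0982 -0.1055  0.2858 -0.3534]
```

Request:
servo_tool:
  targets:
    - {"dx":0,"dy":0.09,"dz":-0.02,"ax":-0.01,"ay":0.03,"az":-0.035}
    - {"dx":0.01,"dy":0.18,"dz":-0.04,"ax":-0.02,"ay":0.06,"az":-0.07}
    - {"dx":0.02,"dy":0.27,"dz":-0.06,"ax":-0.03,"ay":0.085,"az":-0.105}
    - {"dx":0.03,"dy":0.36,"dz":-0.084,"ax":-0.04,"ay":0.114,"az":-0.14}
    - {"dx":0.04,"dy":0.45,"dz":-0.084,"ax":-0.053,"ay":0.143,"az":-0.177}
    - {"dx":0.05,"dy":0.54,"dz":-0.084,"ax":-0.063,"ay":0.171,"az":-0.212}
    - {"dx":0.06,"dy":0.63,"dz":-0.084,"ax":-0.074,"ay":0.2,"az":-0.247}
    - {"dx":0.07,"dy":0.72,"dz":-0.084,"ax":-0.084,"ay":0.229,"az":-0.283}
    - {"dx":0.08,"dy":0.81,"dz":-0.084,"ax":-0.095,"ay":0.257,"az":-0.318}
    - {"dx":0.09,"dy":0.9,"dz":-0.084,"ax":-0.1055,"ay":0.286,"az":-0.3534}
  gripper: 0

```text
time: 12.35
tcp_pos: [667.4, 109.2, 261.1]
eef_rot: [-0.509, 3.099, -0.004]
wrist_force: [0.4, -0.7, -0.1]
gripper_width: -0.0
gripper_force: 0.0
```

Run:
```python
from h import *
st=r.read_state();print(st["q"].round(2),st["wrist_force"].round(1))
Rt=tool(.3225,0)
u=np.array([np.cos(.3225),np.sin(.3225)]);o=np.array([591,134.])
for X,z in ((105,250),(105,150)):
    p=np.r_[o+X*u,z];print(p,rel(p,Rt))
```

```text
[ 0.05  0.56  0.24  1.26 -0.   -0.27] [ 0.4 -0.7 -0.1]
[690.58683379 167.27855969 250.        ] [-0.081   0.0952  0.022  -0.0015  0.0001  0.0015]
[690.58683379 167.27855969 150.        ] [-8.09e-02  9.58e-02  2.22e-01 -1.50e-03  1.00e-04  1.50e-03]
```

Request:
servo_tool:
  targets:
    - {"dx":-0.04,"dy":0.05,"dz":0.01,"ax":0,"ay":0,"az":0}
    - {"dx":-0.081,"dy":0.095,"dz":0.022,"ax":-0.0015,"ay":0,"az":0.0015}
    - {"dx":-0.081,"dy":0.095,"dz":0.022,"ax":-0.0015,"ay":0,"az":0.0015}
    - {"dx":-0.081,"dy":0.095,"dz":0.022,"ax":-0.0015,"ay":0,"az":0.0015}
    - {"dx":-0.081,"dy":0.095,"dz":0.022,"ax":-0.0015,"ay":0,"az":0.0015}
    - {"dx":-0.081,"dy":0.095,"dz":0.022,"ax":-0.0015,"ay":0,"az":0.0015}
    - {"dx":-0.081,"dy":0.095,"dz":0.022,"ax":-0.0015,"ay":0,"az":0.0015}
    - {"dx":-0.081,"dy":0.095,"dz":0.022,"ax":-0.0015,"ay":0,"az":0.0015}
    - {"dx":-0.081,"dy":0.095,"dz":0.022,"ax":-0.0015,"ay":0,"az":0.0015}
    - {"dx":-0.081,"dy":0.095,"dz":0.022,"ax":-0.0015,"ay":0,"az":0.0015}

```text
time: 13.35
tcp_pos: [691.2, 164.9, 251.3]
eef_rot: [-0.498, 3.098, 0.0]
wrist_force: [0.2, -0.3, -0.2]
gripper_width: 0.004
gripper_force: 0.0
```

Run:
```python
from h import *
st=r.read_state();im=r.read_camera("wrist");save("","w2.png",im);print(st["tcp_pos"].round(1))
u=np.array([np.cos(.3225),np.sin(.3225)]);v=np.array([-u[1],u[0]]);o=np.array([591,134.])
for X,Y,z in ((3,-23,164),(3,23,164),(73,-23,164),(73,23,164)): print(proj("wrist",np.r_[o+X*u+Y*v,z],st).round())
```

```text
[691.2 164.9 251.3]
[[281.  42.]]
[[357.  42.]]
[[285. 157.]]
[[355. 156.]]
```

View pics/w2.png

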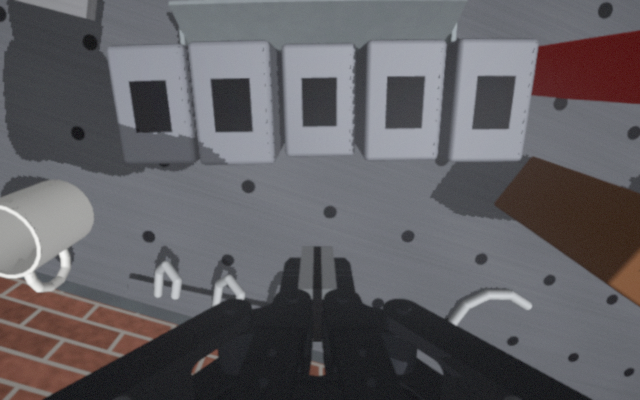

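The middle (short) case in the wrist view spans (283,44) to (355,155), matching the model to about 1 mm. I'll lower the closed fingers behind it, then push.

Request:
servo_tool:
  targets:
    - {"dx":0,"dy":0.005,"dz":0.05,"ax":0,"ay":0,"az":0}
    - {"dx":0,"dy":0.005,"dz":0.1,"ax":0,"ay":0,"az":0}
    - {"dx":0,"dy":0.005,"dz":0.15,"ax":0,"ay":0,"az":0}
    - {"dx":0,"dy":0.005,"dz":0.2,"ax":0,"ay":0,"az":0}
    - {"dx":0,"dy":0.005,"dz":0.2,"ax":0,"ay":0,"az":0}
    - {"dx":0.01,"dy":0.005,"dz":0.2,"ax":0,"ay":0,"az":0}
    - {"dx":0.02,"dy":0.005,"dz":0.2,"ax":0,"ay":0,"az":0}
    - {"dx":0.03,"dy":0.005,"dz":0.2,"ax":0,"ay":0,"az":0}
    - {"dx":0.04,"dy":0.005,"dz":0.2,"ax":0,"ay":0,"az":0}
    - {"dx":0.05,"dy":0.005,"dz":0.2,"ax":0,"ay":0,"az":0}

```text
time: 14.4
tcp_pos: [667.4, 159.8, 152.3]
eef_rot: [-0.499, 3.096, 0.0]
wrist_force: [1.2, 0.6, 1.2]
gripper_width: -0.001
gripper_force: 0.8
```

Request:
servo_tool:
  targets:
    - {"dx":0.009,"dy":0,"dz":0,"ax":0,"ay":0,"az":0}
    - {"dx":0.018,"dy":0,"dz":0,"ax":0,"ay":0,"az":0}
    - {"dx":0.027,"dy":0,"dz":0,"ax":0,"ay":0,"az":0}
    - {"dx":0.036,"dy":0,"dz":0,"ax":0,"ay":0,"az":0}
    - {"dx":0.045,"dy":0,"dz":0,"ax":0,"ay":0,"az":0}
    - {"dx":0.054,"dy":0,"dz":0,"ax":0,"ay":0,"az":0}
    - {"dx":0.063,"dy":0,"dz":0,"ax":0,"ay":0,"az":0}
    - {"dx":0.072,"dy":0,"dz":0,"ax":0,"ay":0,"az":0}
    - {"dx":0.08,"dy":0,"dz":0,"ax":0,"ay":0,"az":0}
    - {"dx":0.085,"dy":0,"dz":0,"ax":0,"ay":0,"az":0}

```text
time: 15.4
tcp_pos: [626.0, 146.3, 150.7]
eef_rot: [-0.499, 3.099, 0.0]
wrist_force: [0.6, -0.4, 0.1]
gripper_width: -0.001
gripper_force: 0.2
```

Run:
```python
from h import *
st=r.read_state();u=np.array([np.cos(.3225),np.sin(.3225)]);v=np.array([-u[1],u[0]]);d=st["tcp_pos"][:2]-[591,134];print("X,Y",d@u,d@v,st["wrist_force"].round(1))
```

```text
X,Y 37.04344914106889 0.5419735885997596 [ 0.6 -0.4  0.1]
```

Request:
servo_tool:
  targets:
    - {"dx":0.006,"dy":0,"dz":0,"ax":0,"ay":0,"az":0}
    - {"dx":0.012,"dy":0,"dz":0,"ax":0,"ay":0,"az":0}
    - {"dx":0.018,"dy":0,"dz":0,"ax":0,"ay":0,"az":0}
    - {"dx":0.024,"dy":0,"dz":0,"ax":0,"ay":0,"az":0}
    - {"dx":0.03,"dy":0,"dz":0,"ax":0,"ay":0,"az":0}
    - {"dx":0.036,"dy":0,"dz":0,"ax":0,"ay":0,"az":0}
    - {"dx":0.042,"dy":0,"dz":0,"ax":0,"ay":0,"az":0}
    - {"dx":0.046,"dy":0,"dz":0,"ax":0,"ay":0,"az":0}
    - {"dx":0.05,"dy":0,"dz":0,"ax":0,"ay":0,"az":0}
    - {"dx":0.05,"dy":0,"dz":0,"ax":0,"ay":0,"az":0}

```text
time: 16.4
tcp_pos: [602.6, 138.5, 150.8]
eef_rot: [-0.499, 3.099, 0.0]
wrist_force: [-0.4, 0.2, -0.3]
gripper_width: -0.005
gripper_force: 0.0
```

Run:
```python
from h import *
st=r.read_state();u=np.array([np.cos(.3225),np.sin(.3225)]);v=np.array([-u[1],u[0]]);d=st["tcp_pos"][:2]-[591,134];print("X,Y",d@u,d@v,st["wrist_force"].round(1))
im=r.read_camera("side");im2=r.read_camera("wrist")
o=np.hstack([cv2.resize(im[100:250,260:410],(450,450),interpolation=cv2.INTER_CUBIC),cv2.resize(im2,None,fx=.54,fy=1.125)]);save("","tip.png",o)
```

```text
X,Y 12.471286779025574 0.5739890020134584 [-0.4  0.2 -0.3]
```

View pics/tip.png

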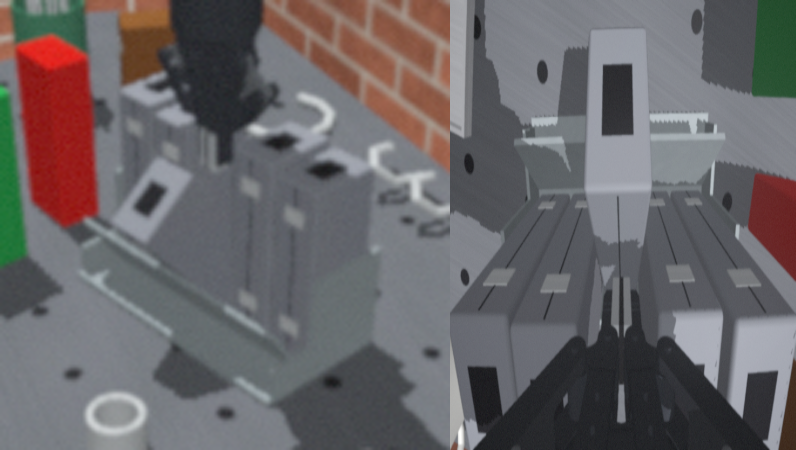

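The short case leans on the sloping front, with its top at side crop (155,200). The other four stand, and the wrist force is zero. Now I'll measure the lean.

```bash
cat >> h.py <<'E'
YA=.3225
U=np.array([np.cos(YA),np.sin(YA),0]);V=np.array([-U[1],U[0],0]);O=np.array([591,134,0.])
E
python3 - <<'E'
from h import *
px=[(261,26.7),(363,24.9),(250,169),(370,167)]
p,d=rays("wrist",px)
for i,Y in enumerate((-23,23,-23,23)):
    Y=-Y if False else Y
    for yy in (Y,):
        t=((O-p)@V+yy)/(d[i]@V);q=p+d[i]*t-O;print(px[i],yy,"X",q@U,"z",q[2])
st=r.read_state();R0=R.from_rotvec(st["eef_rot"])
for th in (.6,.65,.7):
  b=np.array([0,6.]);c,s=np.cos(th),np.sin(th);f=b+158*np.array([-s,c]);print(th,"front",f.round(),"back",(f+70*np.array([c,s])).round())
E
```

```text
(261, 26.7) -23 X -89.11218439875972 z 124.13794633556506
(363, 24.9) 23 X -91.21156200162588 z 113.54985520074942
(250, 169) -23 X -35.31429025891407 z 167.73197261876112
(370, 167) 23 X -32.229428694315956 z 151.86195958599387
0.6 front [-89. 136.] back [-31. 176.]
0.65 front [-96. 132.] back [-40. 174.]
0.7 front [-102.  127.] back [-48. 172.]
```

Run:
```python
from h import *
th=.62;Rt=tool(YA,-th);g=O-45.9*U-1*V+[0,0,130.5];zt=Rt.as_matrix()[:,2]
st=r.read_state();R0=R.from_rotvec(st["eef_rot"])
print("up",rel(st["tcp_pos"]+[0,0,120],R0));p=grasp(g,Rt)-110*zt;print(p,rel(p,Rt))
```

```text
up [-8.0e-04 -1.0e-04 -2.4e-01  0.0e+00  0.0e+00  0.0e+00]
[497.63494057 101.74619113 204.56293956] [ 0.2228 -0.0038 -0.1081 -0.0006 -0.3082 -0.0015]
```

Request:
servo_tool:
  targets:
    - {"dx":0,"dy":0,"dz":-0.08,"ax":0,"ay":0,"az":0}
    - {"dx":0,"dy":0,"dz":-0.16,"ax":0,"ay":0,"az":0}
    - {"dx":0.01,"dy":0,"dz":-0.24,"ax":0,"ay":-0.03,"az":0}
    - {"dx":0.05,"dy":0,"dz":-0.26,"ax":0,"ay":-0.08,"az":0}
    - {"dx":0.1,"dy":0,"dz":-0.24,"ax":0,"ay":-0.14,"az":0}
    - {"dx":0.15,"dy":0,"dz":-0.2,"ax":0,"ay":-0.2,"az":0}
    - {"dx":0.2,"dy":-0.004,"dz":-0.15,"ax":0,"ay":-0.26,"az":0}
    - {"dx":0.223,"dy":-0.004,"dz":-0.108,"ax":0,"ay":-0.308,"az":-0.0015}
    - {"dx":0.223,"dy":-0.004,"dz":-0.108,"ax":0,"ay":-0.308,"az":-0.0015}
    - {"dx":0.223,"dy":-0.004,"dz":-0.108,"ax":0,"ay":-0.308,"az":-0.0015}

```text
time: 17.5
tcp_pos: [495.4, 101.4, 203.0]
eef_rot: [-0.405, 2.499, 0.129]
wrist_force: [1.4, -0.6, 1.9]
gripper_width: 0.002
gripper_force: 0.0
```

Run:
```python
from h import *
th=.62;Rt=tool(YA,-th);g=O-45.9*U-1*V+[0,0,130.5]
st=r.read_state();print(rel(grasp(g,Rt),Rt,st),st["q"].round(2))
b=O+6*np.array([0,0,1])-V;zc=-Rt.as_matrix()[:,2];xc=-Rt.as_matrix()[:,0]
print("pred",[proj("wrist",b+158*zc+x*xc+y*V,st).round(1).tolist() for x in (0,70) for y in (-23,23)])
im=r.read_camera("wrist");save("","w3.png",im)
```

```text
[-6.4e-03 -7.0e-04  2.2e-01 -2.0e-04 -2.5e-03 -6.0e-04] [-0.08 -0.09 -0.98  0.11  0.23 -0.34]
pred [[[276.2, 165.4]], [[354.4, 165.3]], [[280.1, 271.5]], [[351.2, 271.4]]]
```

View pics/w3.png

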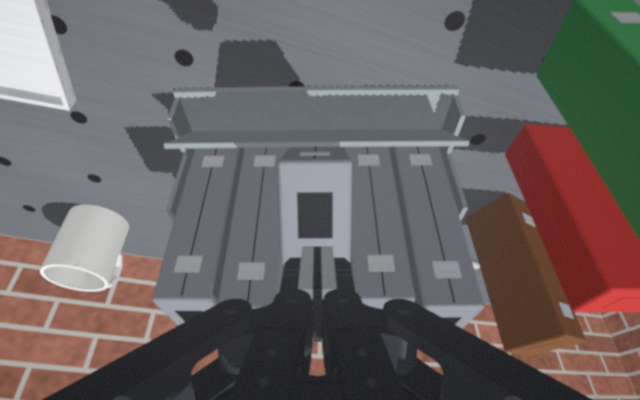

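The leaning case's top face runs from (280,161) to (351,161), down to about row 258. It appears slightly narrower than predicted, so it may sit lower. I'll fit its side edges by ray.

Run:
```python
from h import *
im=cv2.imread("pics/w3.png",0).astype(float);im=cv2.GaussianBlur(im,(3,5),0)
st=r.read_state();pts=[]
def edge(row,a,b):
    g=np.abs(np.diff(row[a:b]));k=g.argmax();s=slice(max(k-2,0),k+3);return a+(np.arange(len(g))[s]*g[s]).sum()/g[s].sum()+.5
for y in (163,175,190,205,220,235,242):
    l,rr=edge(im[y],270,290),edge(im[y],341,361)
    p,d=rays("wrist",[(l,y),(rr,y)]);
    # scale so that V-separation is 46
    t=46/((d[1]/np.linalg.norm(d[1]@U if 0 else 1)-d[0])@V)
    m=p+t*d.mean(0)-O;pts.append((m@U,m[2]));print(y,round(l,1),round(rr,1),"X %.1f z %.1f Y %.1f"%(m@U,m[2],m@V))
q=np.polyfit(*np.array(pts).T,1);print("tilt",np.arctan(q[0]))
print(im[150:170:1,315].round())
```

```text
163 274.2 351.2 X -86.1 z 134.4 Y -4.0
175 278.9 351.2 X -71.3 z 131.2 Y -2.7
190 279.5 351.1 X -63.6 z 137.2 Y -2.6
205 279.9 350.6 X -55.7 z 143.5 Y -2.7
220 280.6 350.5 X -47.6 z 149.8 Y -2.5
235 281.0 350.3 X -40.1 z 156.8 Y -2.4
242 281.4 350.2 X -35.7 z 159.6 Y -2.3
tilt 0.5236371142661604
[ 79.  93. 108. 117. 114. 100.  85.  78.  82.  93. 107. 121. 134. 147.
 156. 162. 164. 164. 165. 165.]
```

Run:
```python
from h import *
th=.64;Rt=tool(YA,-th);zt=Rt.as_matrix()[:,2];g=O-47*U-2*V+[0,0,130.5]+4*zt
print(rel(grasp(g,Rt)-60*zt,Rt),rel(grasp(g,Rt),Rt))
```

```text
[ 0.0076  0.      0.1077 -0.001  -0.0098  0.0003] [ 0.0052  0.0003  0.2277 -0.001  -0.0098  0.0003]
```

Request:
servo_tool:
  targets:
    - {"dx":0,"dy":0,"dz":0,"ax":0,"ay":0,"az":0}
    - {"dx":0,"dy":0,"dz":0,"ax":0,"ay":0,"az":0}
    - {"dx":0,"dy":0,"dz":0,"ax":0,"ay":0,"az":0}
    - {"dx":0,"dy":0,"dz":0,"ax":0,"ay":0,"az":0}
    - {"dx":0,"dy":0,"dz":0,"ax":0,"ay":0,"az":0}
    - {"dx":0.004,"dy":0,"dz":0.05,"ax":0,"ay":-0.01,"az":0}
    - {"dx":0.006,"dy":0,"dz":0.1,"ax":0,"ay":-0.01,"az":0}
    - {"dx":0.006,"dy":0,"dz":0.15,"ax":0,"ay":-0.01,"az":0}
    - {"dx":0.005,"dy":0,"dz":0.2,"ax":0,"ay":-0.01,"az":0}
    - {"dx":0.005,"dy":0,"dz":0.228,"ax":0,"ay":-0.01,"az":0}
  gripper: 100

```text
time: 18.55
tcp_pos: [558.8, 122.1, 108.6]
eef_rot: [-0.403, 2.476, 0.132]
wrist_force: [-0.9, 1.0, -0.2]
gripper_width: 1.0
gripper_force: 0.0
```

Request:
servo_tool:
  targets:
    - {"dx":0,"dy":0,"dz":0,"ax":0,"ay":0,"az":0}
    - {"dx":0,"dy":0,"dz":0,"ax":0,"ay":0,"az":0}
    - {"dx":0,"dy":0,"dz":0,"ax":0,"ay":0,"az":0}
    - {"dx":0,"dy":0,"dz":0,"ax":0,"ay":0,"az":0}
    - {"dx":0,"dy":0,"dz":0,"ax":0,"ay":0,"az":0}
    - {"dx":0,"dy":0,"dz":0,"ax":0,"ay":0,"az":0}
    - {"dx":0,"dy":0,"dz":0,"ax":0,"ay":0,"az":0}
    - {"dx":0,"dy":0,"dz":0,"ax":0,"ay":0,"az":0}
    - {"dx":0,"dy":0,"dz":0,"ax":0,"ay":0,"az":0}
    - {"dx":0,"dy":0,"dz":0,"ax":0,"ay":0,"az":0}
  gripper: 0
  grip_force: 50

```text
time: 19.55
tcp_pos: [558.4, 121.8, 110.8]
eef_rot: [-0.402, 2.474, 0.131]
wrist_force: [-5.4, -2.0, 6.9]
gripper_width: 0.53
gripper_force: 52.4
```

Run:
```python
from h import *
st=r.read_state();R0=R.from_rotvec(st["eef_rot"]);print(st["q"].round(2),R0.as_matrix()[:,2].round(3))
for a in (.5,.6): print((R0.inv().apply(-U*np.sin(a)+[0,0,np.cos(a)])*150/500).round(4))
```

```text
[-0.02  0.23 -1.   -0.27  0.2  -0.28] [ 0.567  0.188 -0.802]
[-0.0419 -0.0004 -0.2971]
[-0.012  -0.0004 -0.2998]
```

Request:
servo_tool:
  targets:
    - {"dx":-0.003,"dy":0,"dz":-0.02,"ax":0,"ay":0,"az":0}
    - {"dx":-0.006,"dy":0,"dz":-0.04,"ax":0,"ay":0,"az":0}
    - {"dx":-0.008,"dy":0,"dz":-0.07,"ax":0,"ay":0,"az":0}
    - {"dx":-0.01,"dy":0,"dz":-0.1,"ax":0,"ay":0,"az":0}
    - {"dx":-0.012,"dy":0,"dz":-0.14,"ax":0,"ay":0,"az":0}
    - {"dx":-0.014,"dy":0,"dz":-0.18,"ax":0,"ay":0,"az":0}
    - {"dx":-0.016,"dy":0,"dz":-0.22,"ax":0,"ay":0,"az":0}
    - {"dx":-0.02,"dy":0,"dz":-0.26,"ax":0,"ay":0,"az":0}
    - {"dx":-0.024,"dy":0,"dz":-0.3,"ax":0,"ay":0,"az":0}
    - {"dx":-0.024,"dy":0,"dz":-0.3,"ax":0,"ay":0,"az":0}

```text
time: 20.55
tcp_pos: [481.8, 96.3, 239.6]
eef_rot: [-0.402, 2.473, 0.13]
wrist_force: [1.0, 0.5, -4.4]
gripper_width: 0.536
gripper_force: 53.0
```

Run:
```python
from h import *
st=r.read_state();R0=R.from_rotvec(st["eef_rot"]);print(st["q"].round(2))
print("up40 out40",(R0.inv().apply(np.array([0,0,50])-40*U)/500).round(3))
Rt=tool(.05,0)
for p in ((480,-60,250),(565,-228,200)): print(rel(grasp(p,Rt),Rt))
```

```text
[-0.11 -0.19 -0.96  0.2   0.25 -0.36]
up40 out40 [ 0.004 -0.    -0.128]
[ 0.0926 -0.2954 -0.0468  0.0423  0.3188  0.1314]
[ 0.1088 -0.6676  0.0671  0.0423  0.3188  0.1314]
```

Request:
servo_tool:
  targets:
    - {"dx":0.005,"dy":0,"dz":-0.03,"ax":0.004,"ay":0.03,"az":0.013}
    - {"dx":0.02,"dy":-0.03,"dz":-0.04,"ax":0.01,"ay":0.07,"az":0.03}
    - {"dx":0.04,"dy":-0.1,"dz":-0.04,"ax":0.015,"ay":0.12,"az":0.05}
    - {"dx":0.06,"dy":-0.18,"dz":-0.04,"ax":0.022,"ay":0.17,"az":0.07}
    - {"dx":0.08,"dy":-0.26,"dz":-0.03,"ax":0.03,"ay":0.22,"az":0.09}
    - {"dx":0.09,"dy":-0.34,"dz":-0.02,"ax":0.036,"ay":0.27,"az":0.11}
    - {"dx":0.1,"dy":-0.42,"dz":0,"ax":0.042,"ay":0.319,"az":0.131}
    - {"dx":0.105,"dy":-0.5,"dz":0.02,"ax":0.042,"ay":0.319,"az":0.131}
    - {"dx":0.108,"dy":-0.58,"dz":0.03,"ax":0.042,"ay":0.319,"az":0.131}
    - {"dx":0.109,"dy":-0.65,"dz":0.03,"ax":0.042,"ay":0.319,"az":0.131}

```text
time: 21.55
tcp_pos: [553.1, -224.2, 190.6]
eef_rot: [0.081, -3.136, -0.004]
wrist_force: [-0.1, 0.1, -4.5]
gripper_width: 0.535
gripper_force: 53.3
```

Run:
```python
from h import *
im=r.read_camera("side");st=r.read_state();print(st["q"].round(2),st["tcp_pos"].round(1),R.from_rotvec(st["eef_rot"]).as_matrix()[:,2].round(3))
im2=r.read_camera("top")
h=im2.astype(int)
save("","pl.png",np.hstack([cv2.resize(im[150:400,250:500],(450,450)),cv2.resize(im2[130:280,340:490],(350,350))[np.r_[0:350,[0]*100]]]))
Rt=tool(.05,0)
for z in (215,150,138): print(rel(grasp((565,-228,z),Rt),Rt))
```

```text
[-0.51  0.45 -0.12  1.01 -0.   -0.56] [ 554.9 -230.4  191.3] [-0.002 -0.004 -1.   ]
[-0.0217 -0.0022 -0.009  -0.0006 -0.0009 -0.0014]
[-0.0219 -0.002   0.121  -0.0006 -0.0009 -0.0014]
[-0.0219 -0.002   0.145  -0.0006 -0.0009 -0.0014]
```

View pics/pl.png

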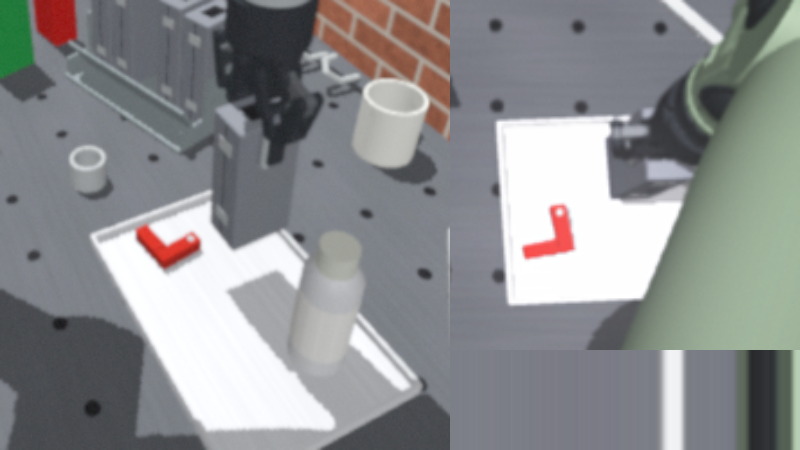

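The case is held upright over the tray, clear of the magnet and can. That was my last picture (I counted 11, one over the limit), so from here I'll rely on numbers only. Lowering.

Request:
servo_tool:
  targets:
    - {"dx":-0.01,"dy":-0.002,"dz":0.02,"ax":0,"ay":-0.001,"az":0}
    - {"dx":-0.022,"dy":-0.002,"dz":0.05,"ax":0,"ay":-0.001,"az":-0.001}
    - {"dx":-0.022,"dy":-0.002,"dz":0.08,"ax":0,"ay":-0.001,"az":-0.001}
    - {"dx":-0.022,"dy":-0.002,"dz":0.11,"ax":0,"ay":-0.001,"az":-0.001}
    - {"dx":-0.022,"dy":-0.002,"dz":0.125,"ax":0,"ay":-0.001,"az":-0.001}
    - {"dx":-0.022,"dy":-0.002,"dz":0.132,"ax":0,"ay":-0.001,"az":-0.001}
    - {"dx":-0.022,"dy":-0.002,"dz":0.137,"ax":0,"ay":-0.001,"az":-0.001}
    - {"dx":-0.022,"dy":-0.002,"dz":0.137,"ax":0,"ay":-0.001,"az":-0.001}
    - {"dx":-0.022,"dy":-0.002,"dz":0.137,"ax":0,"ay":-0.001,"az":-0.001}
    - {"dx":-0.022,"dy":-0.002,"dz":0.137,"ax":0,"ay":-0.001,"az":-0.001}

```text
time: 22.65
tcp_pos: [563.7, -223.3, 125.7]
eef_rot: [-0.084, 3.14, 0.001]
wrist_force: [-1.1, 0.7, -4.1]
gripper_width: 0.534
gripper_force: 54.2
```

Request:
servo_tool:
  targets:
    - {"dx":0,"dy":0,"dz":0.003,"ax":0,"ay":0,"az":0}
    - {"dx":0,"dy":0,"dz":0.006,"ax":0,"ay":0,"az":0}
    - {"dx":0,"dy":0,"dz":0.009,"ax":0,"ay":0,"az":0}
    - {"dx":0,"dy":0,"dz":0.01,"ax":0,"ay":0,"az":0}
    - {"dx":0,"dy":0,"dz":0.01,"ax":0,"ay":0,"az":0}
    - {"dx":0,"dy":0,"dz":0.01,"ax":0,"ay":0,"az":0}
    - {"dx":0,"dy":0,"dz":0.01,"ax":0,"ay":0,"az":0}
    - {"dx":0,"dy":0,"dz":0.01,"ax":0,"ay":0,"az":0}
    - {"dx":0,"dy":0,"dz":0.01,"ax":0,"ay":0,"az":0}
    - {"dx":0,"dy":0,"dz":0.01,"ax":0,"ay":0,"az":0}

```text
time: 23.65
tcp_pos: [563.3, -223.0, 120.0]
eef_rot: [0.084, -3.14, -0.002]
wrist_force: [0.3, -0.3, -4.8]
gripper_width: 0.537
gripper_force: 54.2
```

Request:
servo_tool:
  targets:
    - {"dx":0,"dy":0,"dz":0.003,"ax":0,"ay":0,"az":0}
    - {"dx":0,"dy":0,"dz":0.006,"ax":0,"ay":0,"az":0}
    - {"dx":0,"dy":0,"dz":0.009,"ax":0,"ay":0,"az":0}
    - {"dx":0,"dy":0,"dz":0.012,"ax":0,"ay":0,"az":0}
    - {"dx":0,"dy":0,"dz":0.012,"ax":0,"ay":0,"az":0}
    - {"dx":0,"dy":0,"dz":0.012,"ax":0,"ay":0,"az":0}
    - {"dx":0,"dy":0,"dz":0.012,"ax":0,"ay":0,"az":0}
    - {"dx":0,"dy":0,"dz":0.012,"ax":0,"ay":0,"az":0}
    - {"dx":0,"dy":0,"dz":0.012,"ax":0,"ay":0,"az":0}
    - {"dx":0,"dy":0,"dz":0.012,"ax":0,"ay":0,"az":0}

```text
time: 24.65
tcp_pos: [563.5, -223.0, 114.4]
eef_rot: [0.084, -3.14, -0.001]
wrist_force: [-1.0, 1.6, 2.8]
gripper_width: 0.53
gripper_force: 55.1
```

Contact. Pressing 1 mm more, then releasing and rising.

Request:
servo_tool:
  targets:
    - {"dx":0,"dy":0,"dz":0.002,"ax":0,"ay":0,"az":0}
    - {"dx":0,"dy":0,"dz":0.002,"ax":0,"ay":0,"az":0}
    - {"dx":0,"dy":0,"dz":0.002,"ax":0,"ay":0,"az":0}
    - {"dx":0,"dy":0,"dz":0.002,"ax":0,"ay":0,"az":0}
    - {"dx":0,"dy":0,"dz":0.002,"ax":0,"ay":0,"az":0}
    - {"dx":0,"dy":0,"dz":0.002,"ax":0,"ay":0,"az":0}
    - {"dx":0,"dy":0,"dz":0.002,"ax":0,"ay":0,"az":0}
    - {"dx":0,"dy":0,"dz":0.002,"ax":0,"ay":0,"az":0}
    - {"dx":0,"dy":0,"dz":0.002,"ax":0,"ay":0,"az":0}
    - {"dx":0,"dy":0,"dz":0.002,"ax":0,"ay":0,"az":0}
  gripper: 78

```text
time: 25.65
tcp_pos: [563.3, -223.0, 113.0]
eef_rot: [0.084, -3.14, -0.002]
wrist_force: [-0.0, 0.0, -0.2]
gripper_width: 0.781
gripper_force: 0.0
```

Request:
servo_tool:
  targets:
    - {"dx":0,"dy":0,"dz":-0.01,"ax":0,"ay":0,"az":0}
    - {"dx":0,"dy":0,"dz":-0.03,"ax":0,"ay":0,"az":0}
    - {"dx":0,"dy":0,"dz":-0.06,"ax":0,"ay":0,"az":0}
    - {"dx":0,"dy":0,"dz":-0.1,"ax":0,"ay":0,"az":0}
    - {"dx":0,"dy":0,"dz":-0.16,"ax":0,"ay":0,"az":0}
    - {"dx":0,"dy":0,"dz":-0.22,"ax":0,"ay":0,"az":0}
    - {"dx":0.07,"dy":0,"dz":-0.25,"ax":0,"ay":0,"az":0}
    - {"dx":0.14,"dy":0,"dz":-0.27,"ax":0,"ay":0,"az":0}
    - {"dx":0.21,"dy":0,"dz":-0.28,"ax":0,"ay":0,"az":0}
    - {"dx":0.28,"dy":0,"dz":-0.28,"ax":0,"ay":0,"az":0}

```text
time: 26.65
tcp_pos: [423.0, -231.1, 255.0]
eef_rot: [-0.085, 3.139, -0.002]
wrist_force: [-1.2, 0.0, 0.2]
gripper_width: 0.779
gripper_force: 0.0
```

Run:
```python
from h import *
print(r.read_state()["wrist_force"].round(1))
a=cv2.imread("pics/side0.png")[:,:,::-1].astype(int);im=r.read_camera("side").astype(int)
# grey case in tray: predicted corners; check vertical extents by grey mask column
c=np.array([564,-223.,0])
for dx in (-35,35):
  for dy in (-23,23):
    for z in (4,162): print((dx,dy,z),proj("side",c+[dx,dy,z]).round().tolist())
m=np.zeros((400,640),np.uint8);g=im.max(2);m[130:380,300:500]=(g[130:380,300:500]<150)&(im.max(2)-im.min(2)<25)[130:380,300:500]
n,l,s,ce=cv2.connectedComponentsWithStats(m)
lab=l[tuple(proj("side",c+[-35,0,80]).round().astype(int)[0][::-1])];print("case comp",lab,s[lab])
print("can top/base px",proj("side",[(577,-337,159),(577,-337,4)]).round().tolist())
# colour samples: can cap, body, magnet, changes in rack region & coupling
for nm,(y0,y1,x0,x1) in dict(magnet=(268,300,322,364),coupling=(228,260,285,312)).items():
    print(nm,np.abs(im[y0:y1,x0:x1]-a[y0:y1,x0:x1]).mean().round(1))
t=r.read_camera("top");h=t.min(2);m=np.zeros_like(h);m[130:205,205:325]=h[130:205,205:325]>150
n,l,s,ce=cv2.connectedComponentsWithStats(m);print([(ce[i].round(1).tolist(),int(s[i,4])) for i in range(1,n) if s[i,4]>100])
m=np.zeros_like(h);q=(h>115)&(h<215);print("top-view case top px predicted",proj("top",c+[0,0,162]).round(),"values",[int(h[y,x]) for x,y in proj("top",[c+[dx,dy,162] for dx in(-30,30) for dy in(-18,18)]+[c+[0,0,162]]).round().astype(int)])
```

```text
[-1.2  0.   0.2]
(-35, -23, 4) [[377.0, 316.0]]
(-35, -23, 162) [[384.0, 258.0]]
(-35, 23, 4) [[366.0, 299.0]]
(-35, 23, 162) [[371.0, 241.0]]
(35, -23, 4) [[407.0, 305.0]]
(35, -23, 162) [[418.0, 247.0]]
(35, 23, 4) [[395.0, 288.0]]
(35, 23, 162) [[404.0, 231.0]]
case comp 1 [  300   130   200   250 24194]
can top/base px [[440.0, 288.0], [426.0, 346.0]]
magnet 31.2
coupling 32.1
[([304.4, 151.4], 381), ([283.9, 157.2], 394), ([243.0, 170.9], 395), ([221.9, 177.1], 415)]
top-view case top px predicted [[420. 194.]] values [161, 166, 187, 188, 75]
```

Run:
```python
from h import *
t0=cv2.imread("pics/top0.png")[:,:,::-1].astype(int);t=r.read_camera("top").astype(int)
for k in (t0,t):
    rm=((k[:,:,0]-k[:,:,1:].max(2))>60);rm[:,:350]=0;rm[:,500:]=0;rm[:170]=0;rm[280:]=0
    y,x=np.nonzero(rm);print("magnet",x.mean().round(1),y.mean().round(1),len(x))
    g=k.min(2)[230:260,310:342];y,x=np.nonzero(g>150);print("coupling",x.mean().round(1),y.mean().round(1),len(x))
s=r.read_camera("side").astype(int)
print("can px side",[s[int(y),int(x)].tolist() for x,y in proj("side",[(577,-337,155),(577,-337,90),(577,-337,40)])], "beside",s[300,480].tolist())
d=np.abs(s-cv2.imread("pics/side0.png")[:,:,::-1].astype(int)).sum(2)
y,x=np.nonzero((s[270:360,395:470,:].min(2)<200));
# cap: yellowish-white (r-b) mask at top
w=s[:,:,0]-s[:,:,2];w[:,:400]=0;w[:260]=0;w[:,470:]=0;w[370:]=0;y,x=np.nonzero(w>7);print("cap mask",len(x),x.mean() if len(x) else 0,y.mean() if len(x) else 0)
```

```text
magnet 384.0 231.1 225
coupling 15.9 15.2 170
magnet 384.0 231.1 225
coupling 15.8 15.3 178
can px side [[248, 251, 242], [182, 183, 186], [196, 196, 195]] beside [133, 136, 143]
cap mask 0 0 0
```

```bash
python3 -c "
from station import r
print(r.finish_job())"
```

```text
the job is handed in; nothing more can be done
None
```

I stood the can and the shortest case upright in the tray and handed the job in at about 27 s; the last camera readings show the other four cases, the magnet and the coupling unmoved, but I viewed 11 pictures, one over the limit of 10.

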